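Alternate the trays of a herb-drying stack

TASK

Build up the herb-drying stack: lower the white slatted tray over the keyed post of the stand, then the loose blue solid tray on top of it. The layers must alternate: the white tray's finger grip points the opposite way from the flat tab of the stand's own bottom tray, and the blue tray's grip points the opposite way from the white one's. Both trays lie flat, fully down, and are let go.

Things in the scene. Friction and masses are not known exactly. Their poses are not given: they have to be found in the camera images.
- stand: Fixed drying stand: wooden foot, built-on blue bottom tray, steel post in its middle. Origin on the worktop under the post's axis, z up. The bottom tray's flat blue tab (no grip) sticks out along own +x to 108 mm, roughly to the robot's left. 110 mm along own x, 126 along y. The white tray comes to lie 22 mm above the worktop, the blue one on it at 32 mm.
- post_tip (a point): Tip of the stand's keyed post, 85 mm above the worktop; axes as the stand's. Post: 14 mm thick along own x, 46 wide along y (round core, a key either side) up to 44 mm above the worktop; then the keys lean in to 22 mm width at 68 mm, then a cone to a 6 mm tip. A tray's slot fits with its x along or against the stand's x, 5 mm play each way.
- white_tray_grip (a point): White slatted tray. 104 mm along own x, 120 along y, 10 thick, 0.12 kg; slot in its middle 24 mm (x) by 56 (y). A tab along own +x carries an upright finger grip: fin 70 to 106 mm from slot centre, 12 mm thick (own y), top 48 mm above underside. Point: in the fin, 88 mm along +x from slot centre, 32 mm above underside. z up. Starts flat, either side of the stand, grip towards robot.
- blue_tray_grip (a point): Loose blue solid tray. 104 mm along own x, 120 along y, 10 thick, 0.12 kg; slot in its middle 24 mm (x) by 56 (y). A tab along own +x carries an upright finger grip: fin 70 to 106 mm from slot centre, 12 mm thick (own y), top 48 mm above underside. Point: in the fin, 88 mm along +x from slot centre, 32 mm above underside. z up. Starts flat, either side of the stand, grip towards robot.

How it is judged:
By the outcome, as a careful person would: the job done as asked, in the order asked, and still so for the second after the job is handed in, with the robot touching nothing.
It also fails if it takes over 58 s, if anything falls off the work surface, if the arm or the gripper's body presses on something with over 40 N, if the wrist force passes 120 N, or if a joint passes its speed limit or range.

ROBOT

A 7-joint arm with a two-finger parallel gripper is mounted at the origin on a cart in front of the work surface, level with it; the furniture and walls round the work are solid. World frame = base frame: x ahead of the robot, y to its left, z up, the work surface at z = 0. Lengths are in mm, angles in rad, forces in N, time in s.
With the tool pointing down it reaches from about 425 to 950 mm from the base axis. Payload 4.7 kg.
Tool frame: the origin (TCP) lies midway between the tips of the shut fingers; the grasp point (between the pads) lies 19 mm behind it; z points along the fingers, y is the line along which they close (so a half turn about z gives the same grasp; the last joint's range is limited). The gripper opens to 85 mm and grips with 20 to 120 N. Pads are 22 mm wide; open, the fingers measure 114 mm over their backs; the gripper's body (76 mm by 85 mm) begins 54 mm behind the grasp point. The pads swing forward as they close: fully open they stand 13 mm farther back than shut.
Start: joints at [1.141, 0.469, -0.049, 1.532, 0.024, 1.141, -0.082], TCP at [263.401, -621.505, 231.335] pointing down, gripper open.
Joint ranges: [-2.59, 2.59], [-0.33, 1.99], [-1.39, 1.29], [0.1, 2.45], [-1.04, 4.18], [0.21, 1.99], [-2.66, 2.66]. Speed limits (rad/s): [2.57, 2.57, 3.14, 3.14, 3.14, 3.14, 3.14].

INTERFACE

Orientations are given as a unit quaternion [w, x, y, z].
In Python, from workcell import telemetry, cams, bot, spotter gives the robot as it stands. The module is installed in compiled form; this text tells all that it offers.
- The arm moves only by the tool arm_command, never from a script. Its argument "rows" is a list of rows, each a list of 2 entries, a list of its own where there are three numbers: the shift along the tool's x, y, z in units of 25 mm (1.0 is 25 mm), then the turn about the tool's z in units of 5 degrees (1.0 is 5 degrees). A call has 1 to 20 rows; each row is the pose to reach, as a shift and turn from the pose commanded when the call began, along the tool's axes at that moment; what a row does not reach only later rows make up. A row lasts 1/12 s, in which the tool goes at most 41.7 mm and 7.16 degrees, less where a joint would pass 70% of its speed; a pose out of reach is approached as far as the arm can. A call with a gripper value outside its range is refused whole. "gripper" is the closure in counts, from 0 (fully open) to 255 (shut), set as the call begins (left out, the last holds). The fingers move at their own pace and stop on an object; the grip force is fixed at half the most. Time passes only in rows, so rows that repeat a pose let the fingers close. It gives the time, the measured TCP pose, the force, the opening and the grip force at its end, in the units of the state.
- telemetry.state(): the state, without advancing time (a new reading comes with each control period).
- cams.capture(name): name is "side" or "top"; returns a dict with "frame" (420x560x3 uint8, red, green, blue), "range_z" (420x560 float32, mm along the optical axis (not along the pixel's ray), 0 where there is no reading), "intrinsics" (3x3 intrinsics, pixels), "R" (3x3) and "t" (3): a world point X has camera coordinates R X + t. Camera axes: x right, y down, z forward; pixel columns grow to the right and rows downward; lengths in mm; the calibration is good to about 2 mm. A picture is of the moment at which its call begins.
- bot.sign_off(): hands the job in; it is judged then, once.
Trained networks look in a picture, given as the dict that the camera call returned (one of the last four; its "shot" number tells which), for a name from the list of things; names that differ only in an ending like _2 or _b are one class to them, and where a whole thing is asked for, a point or a joint stands for the part that bears it (a point fixed in the world has none). Each returns a list of dicts, best first, with "confidence" (0 to 1); they miss things now and then, are a little off and sometimes report something else, mostly with a low value. They report only what shows in the picture. A call takes as long as a camera call.
- spotter.silhouettes(picture, label): "region" (420x560 bool, what is visible of it) and "xy" ([column, row] in pixels, amid what is visible of it).
- spotter.landmark_of(picture, label): "xy" ([column, row] in pixels: a listed point, or the origin of a listed thing).
The state is a dict: "time": time; "qpos": joint angles; "joint_vel": joint speeds; "tau": joint torques, N m; "tcp_pos": TCP position; "tcp_rot": TCP orientation; "contact_force": force on the tool from outside, world axes, zero at the start; "wrist_torque": the same for the moment, N m; "finger_gap": finger opening in mm; "finger_force": force on a finger pad.
Only numpy, scipy, OpenCV 4.12 (cv2) and the standard library are available. Lean on these libraries where they do the work, as an engineer would, in place of code of your own. Each camera call takes 0.05 s, during which the arm holds its last target. There are 200 camera calls.

## Working session

There is one attempt and no reset: what is moved stays moved. The work goes in short steps, Python scripts to look and compute and a tool call to move; the robot and the scene stay as the last step left them, time stands still between calls to the robot, and variables do not carry over. Pictures are saved under pics/ and viewed, at most 10 in all, crops included, and the job is handed in when it is done.

Besides the shell and the picture viewer there is one more tool, called as a command line: name --argument value ..., lists and objects as JSON in quotes. arm_command: Moves the arm, as the interface text tells. Its arguments: {"type":"object","properties":{"rows":{"type":"array","items":{"type":"array"}},"gripper":{"type":"number"}},"required":["rows"]}

```bash
mkdir -p pics; cat > h.py <<'E'
import numpy as np, cv2
from workcell import telemetry, cams, bot, spotter
def unproj(p,uv,z):
    K=p["intrinsics"];r=np.array([(uv[0]-K[0,2])/K[0,0],(uv[1]-K[1,2])/K[1,1],1.])
    return p["R"].T@(r*z-p["t"])
def atheight(p,uv,h):
    c=-p["R"].T@p["t"];d=unproj(p,uv,1.)-c
    return c+d*(h-c[2])/d[2]
def cloud(p):
    K=p["intrinsics"];v,u=np.mgrid[0:420,0:560];z=p["range_z"]
    X=np.stack([(u-K[0,2])/K[0,0]*z,(v-K[1,2])/K[1,1]*z,z],-1)
    X=(X-p["t"])@p["R"]; X[z<=0]=np.nan
    return X
def save(p,n): cv2.imwrite(f"pics/{n}.png",p["frame"][:,:,::-1])
E
python3 - <<'E'
from h import *
s=telemetry.state();print(s)
for c in("top","side"):
    p=cams.capture(c);save(p,c+"0");print(c,"cam at",-p["R"].T@p["t"])
    X=cloud(p)
    for n,h in(("white_tray_grip",32),("blue_tray_grip",32),("post_tip",85),("stand",0)):
        for r in spotter.landmark_of(p,n)[:2]:
            print(n,"lm",round(r["confidence"],2),np.round(r["xy"]),atheight(p,r["xy"],h).round(1))
        for r in spotter.silhouettes(p,n)[:2]:
            m=r["region"];Y=X[m];Y=Y[~np.isnan(Y[:,0])];print(n,"sil",round(r["confidence"],2),r["xy"],m.sum(),np.median(Y,0).round(),np.percentile(Y,[1,99],axis=0).round().tolist())
E
```

```text
{'time': 0.0, 'qpos': array([ 1.14106737,  0.46944581, -0.04860598,  1.53371375,  0.02412421,
        1.1409542 , -0.08230234]), 'joint_vel': array([ 0.00187064,  0.00036066,  0.00084149, -0.00033865,  0.00052421,
        0.00060254,  0.00078692]), 'tau': array([ 6.40993767e-04, -5.10300529e+01, -4.67200228e-02, -2.37708843e+01,
        1.05720281e-02,  7.54280394e-03, -2.36965280e-05]), 'tcp_pos': array([ 263.15611263, -620.95849862,  230.25009788]), 'tcp_rot': array([-9.38280396e-04,  9.79978746e-01,  1.99099779e-01, -2.34967567e-04]), 'contact_force': array([ 0.46556361,  0.46192032, -1.16182208]), 'wrist_torque': array([-0.03383498,  0.02071783,  0.03166668]), 'finger_force': 0.0, 'finger_gap': 85.10988753713087}
top cam at [ 413.99599017  -97.05083744 1021.0991718 ]
white_tray_grip lm 0.94 [366. 241.] [ 425.1 -340.1   32. ]
white_tray_grip sil 0.69 [366.8, 209.0] 2172 [ 514. -337.    7.] [[421.0, -399.0, -3.0], [573.0, -279.0, 48.0]]
blue_tray_grip sil 0.76 [169.3, 202.0] 2192 [511. 134.   7.] [[421.0, 80.0, 0.0], [574.0, 201.0, 48.0]]
post_tip lm 0.56 [267. 179.] [ 560.1 -104.2   85. ]
post_tip sil 0.89 [266.8, 182.6] 2444 [ 556. -102.   19.] [[496.0, -159.0, 8.0], [616.0, -13.0, 74.0]]
stand lm 0.6 [269. 186.] [ 555.6 -109.3    0. ]
side cam at [254.91808633 786.99163046 543.39742804]
white_tray_grip lm 0.6 [323. 191.] [ 432.6 -352.2   32. ]
white_tray_grip sil 0.69 [297.4, 201.0] 1032 [ 496. -332.    5.] [[415.0, -398.0, -2.0], [567.0, -278.0, 46.0]]
blue_tray_grip lm 0.86 [275. 302.] [438.  136.3  32. ]
blue_tray_grip sil 0.91 [240.6, 311.3] 3090 [503. 135.   5.] [[416.0, 79.0, -2.0], [572.0, 205.0, 46.0]]
post_tip lm 0.77 [252. 208.] [ 554.6 -112.8   85. ]
post_tip sil 0.76 [252.2, 239.9] 1929 [550. -92.  17.] [[493.0, -156.0, 1.0], [614.0, -6.0, 72.0]]
stand lm 0.96 [253. 244.] [551.3 -98.    0. ]
stand sil 0.72 [250.2, 238.5] 1946 [551. -92.  17.] [[493.0, -159.0, -2.0], [615.0, -6.0, 71.0]]
```

```bash
cat > m.py <<'E'
from h import *
def rect(P):
    (c,(w,h),a)=cv2.minAreaRect(P[:,:2].astype(np.float32)); return np.round(c,1),round(w,1),round(h,1),round(a,2)
def measure(p,names):
    X=cloud(p)
    for n in names:
        S=spotter.silhouettes(p,n)
        if not S: print(n,"none");continue
        m=S[0]["region"];Y=X[m];Y=Y[~np.isnan(Y[:,0])]
        z=Y[:,2]
        yield n,Y
E
python3 - <<'E'
from m import *
p=cams.capture("top")
for n,Y in measure(p,("white_tray_grip","blue_tray_grip","stand")):
    z=Y[:,2]
    # fin top
    f=Y[z>40]; print(n,"all",rect(Y))
    if n!="stand":
        c=f[:,:2].mean(0);_,_,V=np.linalg.svd(f[:,:2]-c);print("fin",len(f),c.round(1),rect(f),np.degrees(np.arctan2(V[0][1],V[0][0])), f[:,2].mean())
        b=Y[(z<25)&(z>0)];b=b[b[:,0]>c[0]+40];print("slab",rect(b))
    else:
        t=Y[z>60];print("tip",t[:,:2].mean(0),len(t),rect(Y[z>30]),rect(Y[(z<25)&(Y[:,1]<-50)]))
        tab=Y[(z<25)&(Y[:,1]>-40)];print("tab",rect(tab),tab.mean(0))
f=cv2.resize(p["frame"],(800,600));cv2.imwrite("pics/t1.png",f[:,:,::-1])
E
```

```text
white_tray_grip all (array([ 494.6, -338.5]), 119.8, 156.7, 87.36)
fin 78 [ 432.6 -334.4] (array([ 432.7, -335.1]), 11.7, 32.6, 87.8) 175.15667475823258 46.28128600816877
slab (array([ 521.8, -339.7]), 120.0, 102.1, 87.53)
blue_tray_grip all (array([495. , 139.1]), 160.3, 123.9, 7.93)
fin 84 [434.4 127. ] (array([434. , 127.9]), 32.8, 11.9, 8.46) -170.91669284513526 46.68690202873426
slab (array([522.5, 141.6]), 104.8, 123.3, 6.7)
stand all (array([558.4, -81.3]), 162.2, 127.6, 88.14)
tip [ 555.27181364 -107.54251557] 74 (array([ 557.1, -107. ]), 45.6, 13.7, 0.26) (array([ 557.6, -106.2]), 112.3, 127.6, 88.14)
tab (array([559.8, -19.4]), 17.5, 38.5, 1.04) [559.8190181  -20.46331863  17.45126489]
```

View pics/t1.png

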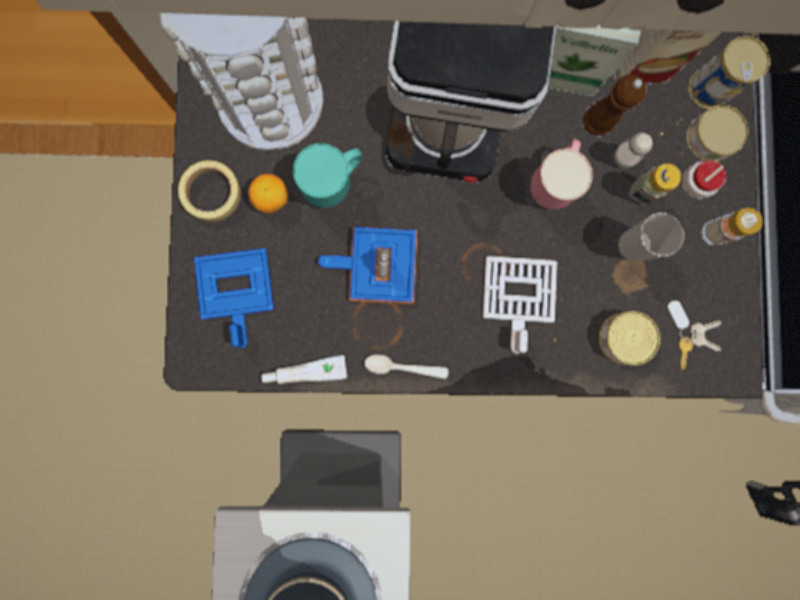

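View pics/side0.png

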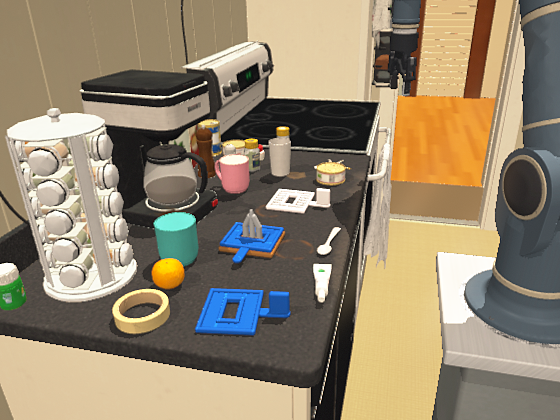

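The top view shows the white tray at (520,290), the stand at (383,265) with its tab to image left (world +y), and the loose blue tray at (233,283). Both grips point toward the robot. The side view agrees, and the sizes and heights match the specs.

```bash
cat > go.py <<'E'
import sys
from h import *
from scipy.spatial.transform import Rotation as Ro
# usage: go.py x y z psi(deg, yaw of tool x) -> units
a=list(map(float,sys.argv[1:]))
s=telemetry.state();q=s["tcp_rot"];R=Ro.from_quat([*q[1:],q[0]]).as_matrix()
psi=np.degrees(np.arctan2(R[1,0],R[0,0]))
d=R.T@(np.array(a[:3])-s["tcp_pos"])/25
t=-((a[3]-psi+180)%360-180)/5
print("t",round(s["time"],2),"tcp",s["tcp_pos"].round(1),"psi",psi.round(2),"gap",s["finger_gap"].round(1),"F",s["contact_force"].round(1),"tilt",R[2,:2].round(4),"q7",s["qpos"][6].round(2));print("units",d.round(2),"turn",round(t,2))
E
python3 go.py 433 -335.3 150 -2.7
```

```text
Traceback (most recent call last):
  File "go.py", line 10, in <module>
    print("t",round(s["time"],2),"tcp",s["tcp_pos"].round(1),"psi",psi.round(2),"gap",s["finger_gap"].round(1),"F",s["contact_force"].round(1),"tilt",R[2,:2].round(4),"q7",s["qpos"][6].round(2));print("units",d.round(2),"turn",round(t,2))
                                                                                      ^^^^^^^^^^^^^^^^^^^^^
AttributeError: 'float' object has no attribute 'round'
```

```bash
sed -i 's/s\["finger_gap"\].round(1)/round(s["finger_gap"],1)/' go.py
python3 go.py 433 -335.3 150 -2.7
```

```text
t 1.1 tcp [ 263.4 -621.5  231.3] psi 22.96 gap 85.5 F [ 0.4 -0.1 -0.7] tilt [0.     0.0001] q7 -0.08
units [10.71 -7.89  3.25] turn 5.13
```

arm_command --rows '[[[10.71, -7.89, 3.25], 5.13], [[10.71, -7.89, 3.25], 5.13], [[10.71, -7.89, 3.25], 5.13], [[10.71, -7.89, 3.25], 5.13], [[10.71, -7.89, 3.25], 5.13], [[10.71, -7.89, 3.25], 5.13], [[10.71, -7.89, 3.25], 5.13], [[10.71, -7.89, 3.25], 5.13], [[10.71, -7.89, 3.25], 5.13], [[10.71, -7.89, 3.25], 5.13], [[10.71, -7.89, 3.25], 5.13], [[10.71, -7.89, 3.25], 5.13], [[10.71, -7.89, 3.25], 5.13], [[10.71, -7.89, 3.25], 5.13]]' --gripper 0

```text
time: 2.27
tcp_pos: [432.1, -337.2, 150.4]
tcp_rot: [0.0, 1.0, -0.025, 0.0]
contact_force: [0.2, -0.3, 0.4]
finger_gap: 84.9
finger_force: 0.0
```

```bash
python3 go.py 433 -335.3 16 -2.7
```

```text
t 2.27 tcp [ 432.1 -337.2  150.4] psi -2.87 gap 84.9 F [ 0.2 -0.3  0.4] tilt [0.0004 0.0009] q7 -1.06
units [ 0.03 -0.08  5.38] turn -0.03
```

arm_command --rows '[[[0, 0, 1.5], 0], [[0, 0, 3], 0], [[0, 0, 4.5], 0], [[0, 0, 5.36], 0], [[0, 0, 5.36], 0], [[0, 0, 5.36], 0], [[0, 0, 5.36], 0], [[0, 0, 5.36], 0]]'

```text
time: 2.93
tcp_pos: [434.3, -336.7, 18.1]
tcp_rot: [0.001, 1.0, -0.024, 0.002]
contact_force: [-0.0, 0.3, 0.3]
finger_gap: 85.4
finger_force: 0.0
```

arm_command --rows '[[[0, 0, 0], 0], [[0, 0, 0], 0], [[0, 0, 0], 0], [[0, 0, 0], 0], [[0, 0, 0], 0], [[0, 0, 0], 0], [[0, 0, 0], 0], [[0, 0, 0], 0], [[0, 0, 0], 0], [[0, 0, 0], 0], [[0, 0, 0], 0], [[0, 0, 0], 0]]' --gripper 255

```text
time: 3.93
tcp_pos: [433.2, -335.6, 16.3]
tcp_rot: [0.0, 1.0, -0.023, 0.0]
contact_force: [-0.5, -0.1, 4.8]
finger_gap: 11.2
finger_force: 59.1
```

arm_command --rows '[[[0, 0, -0.5], 0], [[0, 0, -1.2], 0], [[0, 0, -2.2], 0], [[0, 0, -3.2], 0], [[0, 0, -4.2], 0], [[0, 0, -4.8], 0], [[0, 0, -4.8], 0], [[0, 0, -4.8], 0]]'

```text
time: 4.6
tcp_pos: [432.8, -335.2, 135.8]
tcp_rot: [0.0, 1.0, -0.023, 0.0]
contact_force: [-0.3, 0.1, -1.2]
finger_gap: 11.4
finger_force: 58.6
```

```bash
python3 go.py 555 -195 136 88.3
```

```text
t 4.6 tcp [ 432.8 -335.2  135.8] psi -2.68 gap 11.4 F [-0.3  0.1 -1.2] tilt [0.0001 0.    ] q7 -1.07
units [ 4.62 -5.83 -0.01] turn -18.2
```

arm_command --rows '[[[0.3, -0.4, 0], -1.2], [[0.6, -0.8, 0], -2.4], [[0.9, -1.2, 0], -3.6], [[1.2, -1.6, 0], -4.8], [[1.5, -2.0, 0], -6.0], [[1.8, -2.4, 0], -7.2], [[2.1, -2.8, 0], -8.4], [[2.4, -3.2, 0], -9.6], [[2.7, -3.6, 0], -10.8], [[3.0, -4.0, 0], -12.0], [[3.3, -4.4, 0], -13.2], [[3.6, -4.7, 0], -14.4], [[3.9, -5.0, 0], -15.6], [[4.2, -5.3, 0], -16.6], [[4.4, -5.6, 0], -17.4], [[4.62, -5.83, 0], -18.2], [[4.62, -5.83, 0], -18.2], [[4.62, -5.83, 0], -18.2], [[4.62, -5.83, 0], -18.2]]'

```text
time: 6.18
tcp_pos: [554.0, -195.7, 134.6]
tcp_rot: [-0.001, 0.718, 0.696, -0.001]
contact_force: [0.1, 1.3, -1.1]
finger_gap: 11.1
finger_force: 58.5
```

```bash
cat > look.py <<'E'
from m import *
import sys
n=sys.argv[1]; lo=float(sys.argv[2]); hi=float(sys.argv[3])  # slab height band
p=cams.capture("top"); save(p,sys.argv[4])
for n,Y in measure(p,(n,)):
    z=Y[:,2];b=Y[(z>lo)&(z<hi)]
    print(n,len(Y),"z pct",np.percentile(z,[2,25,50,75,98]).round(),"band",len(b),rect(b))
    A=np.c_[b[:,:2]-b[:,:2].mean(0),np.ones(len(b))];print("slope",np.linalg.lstsq(A,b[:,2],rcond=None)[0].round(4))
E
python3 look.py white_tray_grip 100 145 w1; python3 go.py 555 -195 136 88.3
```

```text
white_tray_grip 1797 z pct [ -1. 124. 126. 128. 131.] band 1557 (array([ 556.8, -117.7]), 121.9, 120.4, 87.85)
slope [-9.400000e-03  6.600000e-03  1.264456e+02]
t 6.28 tcp [ 554.4 -195.9  135.4] psi 88.21 gap 10.9 F [-0.5 -1.3 -1. ] tilt [-0.0001 -0.0013] q7 0.01
units [ 0.04  0.02 -0.03] turn -0.02
```

View pics/w1.png

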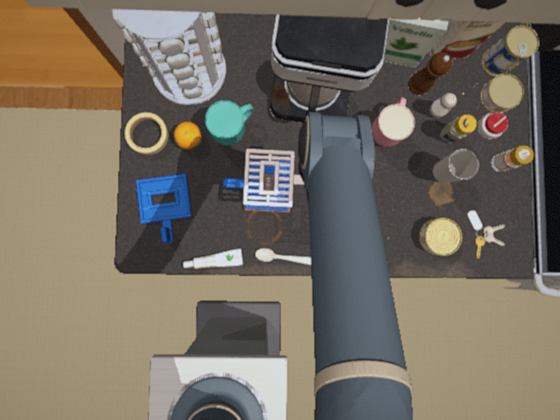

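White tray is over the stand at (270,180), level, its slot within about 2 mm of the post, grip to image right, opposite the tab. Lowering.

arm_command --rows '[[[0, 0, 0.4], 0], [[0, 0, 0.8], 0], [[0, 0, 1.2], 0], [[0, 0, 1.6], 0], [[0, 0, 2.0], 0], [[0, 0, 2.4], 0], [[0, 0, 2.7], 0], [[0, 0, 3.0], 0], [[0, 0, 3.2], 0], [[0, 0, 3.4], 0], [[0, 0, 3.4], 0], [[0, 0, 3.4], 0]]'

```text
time: 7.28
tcp_pos: [555.2, -195.2, 51.0]
tcp_rot: [0.0, 0.717, 0.697, 0.0]
contact_force: [1.4, -0.3, -1.6]
finger_gap: 10.9
finger_force: 58.5
```

```bash
python3 look.py white_tray_grip 35 60 w2; python3 go.py 555 -195 38 88.3
```

```text
white_tray_grip none
t 7.38 tcp [ 555.6 -195.3   51.5] psi 88.31 gap 10.9 F [-0.2  0.7 -1.2] tilt [-0.0003  0.0011] q7 -0.05
units [ 0.01 -0.03  0.54] turn 0.0
```

arm_command --rows '[[[0, 0, 0.15], 0], [[0, 0, 0.3], 0], [[0, 0, 0.45], 0], [[0, 0, 0.52], 0], [[0, 0, 0.52], 0], [[0, 0, 0.52], 0]]'

```text
time: 7.88
tcp_pos: [555.0, -195.3, 38.3]
tcp_rot: [-0.0, 0.717, 0.697, -0.0]
contact_force: [-1.3, -1.3, 3.7]
finger_gap: 10.8
finger_force: 59.2
```

arm_command --rows '[[[0, 0, 0], 0], [[0, 0, 0], 0], [[0, 0, 0], 0], [[0, 0, 0], 0], [[0, 0, 0], 0], [[0, 0, 0], 0], [[0, 0, 0], 0], [[0, 0, 0], 0], [[0, 0, 0], 0], [[0, 0, 0], 0]]' --gripper 0

```text
time: 8.72
tcp_pos: [555.2, -195.2, 38.1]
tcp_rot: [0.0, 0.717, 0.697, 0.0]
contact_force: [1.0, 0.2, 0.3]
finger_gap: 85.3
finger_force: 0.0
```

arm_command --rows '[[[0, 0, -1], 0], [[0, 0, -2], 0], [[0, 0, -3], 0], [[0, 0, -4.4], 0], [[0, 0, -5], 0], [[0, 0, -5], 0], [[0, 0, -5], 0]]'

```text
time: 9.3
tcp_pos: [555.5, -195.4, 163.9]
tcp_rot: [0.001, 0.717, 0.697, 0.0]
contact_force: [-0.5, 0.1, -1.1]
finger_gap: 85.0
finger_force: 0.0
```

```bash
python3 go.py 434.7 128.9 163 187.5
```

```text
t 9.3 tcp [ 555.5 -195.4  163.9] psi 88.31 gap 85.0 F [-0.5  0.1 -1.1] tilt [-0.0009  0.0017] q7 0.03
units [ 1.282e+01 -5.210e+00  1.000e-02] turn -19.84
```

arm_command --rows '[[[12.82, -5.21, 0], -19.84], [[12.82, -5.21, 0], -19.84], [[12.82, -5.21, 0], -19.84], [[12.82, -5.21, 0], -19.84], [[12.82, -5.21, 0], -19.84], [[12.82, -5.21, 0], -19.84], [[12.82, -5.21, 0], -19.84], [[12.82, -5.21, 0], -19.84], [[12.82, -5.21, 0], -19.84], [[12.82, -5.21, 0], -19.84], [[12.82, -5.21, 0], -19.84], [[12.82, -5.21, 0], -19.84], [[12.82, -5.21, 0], -19.84], [[12.82, -5.21, 0], -19.84], [[12.82, -5.21, 0], -19.84], [[12.82, -5.21, 0], -19.84], [[12.82, -5.21, 0], -19.84], [[12.82, -5.21, 0], -19.84], [[12.82, -5.21, 0], -19.84]]'

```text
time: 10.88
tcp_pos: [434.3, 128.9, 162.9]
tcp_rot: [-0.0, -0.065, 0.998, -0.0]
contact_force: [0.1, -0.7, 0.7]
finger_gap: 85.3
finger_force: 0.0
```

```bash
python3 - <<'E'
from m import *
p=cams.capture("side");X=cloud(p)
for c in("top","side"):
    p=cams.capture(c);save(p,c+"2")
    for n,Y in measure(p,("white_tray_grip",)):
        z=Y[:,2];print(c,len(Y),np.percentile(z,[2,25,50,75,98]).round(1));b=Y[(z>20)&(z<45)]
        A=np.c_[b[:,:2]-b[:,:2].mean(0),np.ones(len(b))];print("slope",np.linalg.lstsq(A,b[:,2],rcond=None)[0].round(4),rect(b))
E
python3 go.py 434.7 128.9 16 187.5
```

```text
top 1766 [15.4 27.4 29.8 31.9 69.4]
slope [-1.30000e-03  2.20000e-03  2.97444e+01] (array([ 557.4, -134.6]), 158.6, 120.6, 88.35)
side 715 [16.  24.6 26.8 29.1 31.3]
slope [-4.00000e-04 -1.80000e-03  2.69904e+01] (array([ 555.8, -104.4]), 103.0, 119.5, 87.7)
t 11.13 tcp [434.4 129.  163.1] psi -172.49 gap 85.2 F [ 0.4 -0.  -0.5] tilt [-0.0002 -0.0002] q7 0.96
units [-0.01 -0.    5.88] turn 0.0
```

View pics/side2.png

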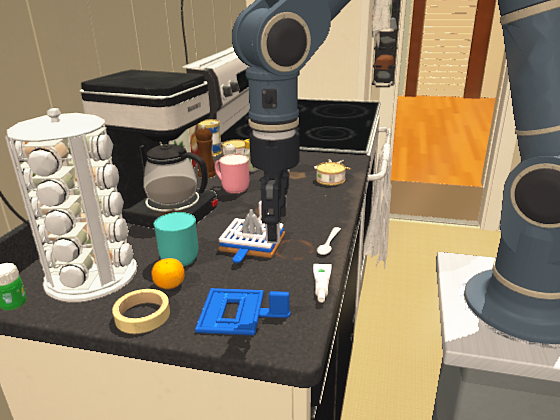

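The side view shows the white tray flat on the stand at (252,235), top about 30 mm and level, so it is seated. The gripper hangs over the blue tray's fin. Grasping blue.

arm_command --rows '[[[0, 0, 1.5], 0], [[0, 0, 3], 0], [[0, 0, 4.5], 0], [[0, 0, 5.5], 0], [[0, 0, 5.88], 0], [[0, 0, 5.88], 0], [[0, 0, 5.88], 0], [[0, 0, 5.88], 0]]'

```text
time: 11.8
tcp_pos: [435.7, 129.6, 17.6]
tcp_rot: [0.002, -0.065, 0.998, 0.0]
contact_force: [-0.6, 0.4, 0.3]
finger_gap: 85.3
finger_force: 0.0
```

arm_command --rows '[[[0, 0, 0], 0], [[0, 0, 0], 0], [[0, 0, 0], 0], [[0, 0, 0], 0], [[0, 0, 0], 0], [[0, 0, 0], 0], [[0, 0, 0], 0], [[0, 0, 0], 0], [[0, 0, 0], 0], [[0, 0, 0], 0], [[0, 0, 0], 0], [[0, 0, 0], 0]]' --gripper 255

```text
time: 12.8
tcp_pos: [434.7, 129.1, 16.3]
tcp_rot: [0.0, -0.066, 0.998, 0.0]
contact_force: [-0.7, -1.2, 6.8]
finger_gap: 11.1
finger_force: 59.5
```

arm_command --rows '[[[0, 0, -0.5], 0], [[0, 0, -1.2], 0], [[0, 0, -2.2], 0], [[0, 0, -3.2], 0], [[0, 0, -4.2], 0], [[0, 0, -4.8], 0], [[0, 0, -4.8], 0], [[0, 0, -4.8], 0]]'

```text
time: 13.47
tcp_pos: [434.3, 128.5, 135.9]
tcp_rot: [0.0, -0.065, 0.998, -0.0]
contact_force: [0.8, -0.9, -1.7]
finger_gap: 11.3
finger_force: 58.5
```

```bash
python3 look.py blue_tray_grip 100 145 b1;  python3 go.py 560 -19.5 136 88.3
```

```text
blue_tray_grip 2329 z pct [121. 124. 126. 128. 132.] band 2299 (array([494.9, 136.6]), 156.9, 120.2, 7.64)
slope [-1.200000e-03 -4.900000e-03  1.264693e+02]
t 13.57 tcp [433.4 128.2 134.8] psi -172.5 gap 11.1 F [-0.4 -0.3 -1.2] tilt [ 0.0026 -0.0006] q7 0.9
units [-4.25 -6.52 -0.06] turn 19.84
```

arm_command --rows '[[[-0.25, -0.4, 0], 1.2], [[-0.5, -0.8, 0], 2.4], [[-0.8, -1.2, 0], 3.6], [[-1.1, -1.6, 0], 4.8], [[-1.3, -2.0, 0], 6.0], [[-1.6, -2.4, 0], 7.2], [[-1.9, -2.9, 0], 8.4], [[-2.2, -3.3, 0], 9.6], [[-2.5, -3.8, 0], 10.8], [[-2.7, -4.2, 0], 12.0], [[-3.0, -4.7, 0], 13.2], [[-3.2, -5.1, 0], 14.4], [[-3.5, -5.5, 0], 15.6], [[-3.7, -5.9, 0], 16.8], [[-3.9, -6.2, 0], 18.0], [[-4.1, -6.4, 0], 19.0], [[-4.2, -6.54, 0], 19.84], [[-4.2, -6.54, 0], 19.84], [[-4.2, -6.54, 0], 19.84], [[-4.2, -6.54, 0], 19.84]]'

```text
time: 15.23
tcp_pos: [559.1, -18.9, 135.0]
tcp_rot: [-0.001, 0.717, 0.698, -0.001]
contact_force: [1.2, -0.6, -1.4]
finger_gap: 11.2
finger_force: 58.6
```

```bash
python3 look.py blue_tray_grip 100 145 b2;  python3 go.py 560 -19.5 136 88.3
```

```text
blue_tray_grip 2140 z pct [121. 123. 125. 127. 131.] band 2123 (array([ 557.8, -106.2]), 102.9, 121.0, 88.79)
slope [ 1.100000e-03 -5.600000e-03  1.254155e+02]
t 15.33 tcp [559.4 -18.9 135.6] psi 88.42 gap 11.2 F [-0.1 -0.5 -0.3] tilt [ 0.0002 -0.001 ] q7 -0.3
units [-0.02  0.03 -0.02] turn 0.02
```

View pics/b2.png

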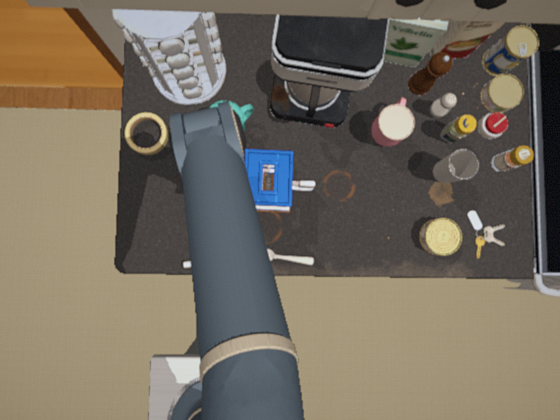

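Blue tray is over the post at (270,177), slot at (557.8,-106.2) against the post at (557,-107). White's grip sticks out to the right at (303,185). Lowering.

arm_command --rows '[[[0, 0, 0.4], 0], [[0, 0, 0.8], 0], [[0, 0, 1.2], 0], [[0, 0, 1.6], 0], [[0, 0, 2.0], 0], [[0, 0, 2.4], 0], [[0, 0, 2.7], 0], [[0, 0, 3.0], 0], [[0, 0, 3.0], 0], [[0, 0, 3.0], 0]]'

```text
time: 16.17
tcp_pos: [559.7, -19.4, 60.6]
tcp_rot: [-0.0, 0.717, 0.697, -0.0]
contact_force: [0.5, 0.6, -1.3]
finger_gap: 11.4
finger_force: 58.5
```

arm_command --rows '[[[0, 0, 0.15], 0], [[0, 0, 0.3], 0], [[0, 0, 0.45], 0], [[0, 0, 0.52], 0], [[0, 0, 0.52], 0], [[0, 0, 0.52], 0]]'

```text
time: 16.67
tcp_pos: [559.9, -19.5, 48.3]
tcp_rot: [0.0, 0.717, 0.697, -0.0]
contact_force: [-0.8, 0.4, 2.3]
finger_gap: 11.2
finger_force: 59.1
```

Contact at the right height; release and retreat.

arm_command --rows '[[[0, 0, 0], 0], [[0, 0, 0], 0], [[0, 0, 0], 0], [[0, 0, 0], 0], [[0, 0, 0], 0], [[0, 0, 0], 0], [[0, 0, 0], 0], [[0, 0, 0], 0], [[0, 0, 0], 0], [[0, 0, 0], 0]]' --gripper 0

```text
time: 17.5
tcp_pos: [559.9, -19.4, 48.1]
tcp_rot: [0.0, 0.717, 0.697, 0.0]
contact_force: [0.0, -0.4, 0.2]
finger_gap: 85.7
finger_force: 0.0
```

arm_command --rows '[[[0, 0, -1], 0], [[0, 0, -2], 0], [[0, 0, -3], 0], [[0, 0, -4.4], 0], [[0, 0, -5], 0], [[0, 0, -5], 0], [[2, 0, -6], 0], [[4, 0, -6], 0], [[6, 0, -6], 0], [[8, 0, -6], 0], [[8, 0, -6], 0], [[8, 0, -6], 0]]'

```text
time: 18.5
tcp_pos: [563.3, 191.0, 197.8]
tcp_rot: [-0.003, 0.713, 0.701, 0.002]
contact_force: [-0.8, -0.0, 1.4]
finger_gap: 85.4
finger_force: 0.0
```

```bash
python3 - <<'E'
from m import *
for c in("top","side"):
    p=cams.capture(c);save(p,c+"3")
    for n,Y in measure(p,("blue_tray_grip","white_tray_grip")):
        z=Y[:,2];print(c,n,len(Y),np.percentile(z,[2,25,50,75,98]).round(1));b=Y[(z>15)&(z<50)]
        A=np.c_[b[:,:2]-b[:,:2].mean(0),np.ones(len(b))];print("slope",np.linalg.lstsq(A,b[:,2],rcond=None)[0].round(4),rect(b))
    if c=="side": cv2.imwrite("pics/s3.png",cv2.resize(p["frame"][170:290,180:340,::-1],(800,600)))
E
```

```text
top blue_tray_grip 2226 [33.3 36.9 38.8 41.3 78.8]
slope [-1.2000e-03 -3.3000e-03  3.8858e+01] (array([559. , -79.5]), 158.3, 120.4, 88.13)
top white_tray_grip 208 [24.7 27.5 37.3 67.9 72. ]
slope [ 1.32000e-02 -1.09900e-01  2.93838e+01] (array([ 555.7, -186.7]), 55.0, 19.6, 89.68)
side blue_tray_grip 403 [-1.6 25.5 29.3 44.8 68.2]
slope [ 1.8400e-02 -6.8100e-02  2.9561e+01] (array([ 531. , -115.9]), 164.6, 103.0, 68.39)
side white_tray_grip 385 [-1.  25.5 29.  45.8 68.2]
slope [ 1.29000e-02 -7.39000e-02  2.92821e+01] (array([ 533.5, -112.7]), 166.5, 109.4, 65.17)
```

View pics/s3.png

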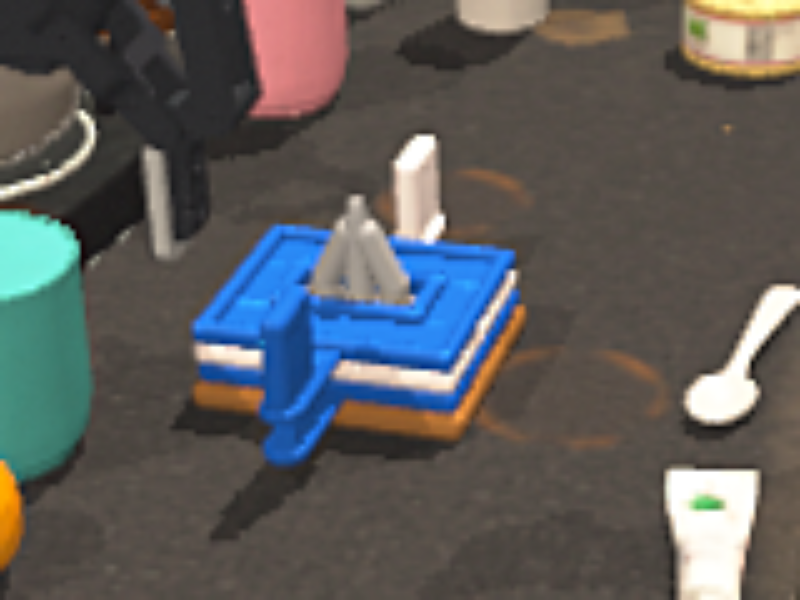

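View pics/top3.png

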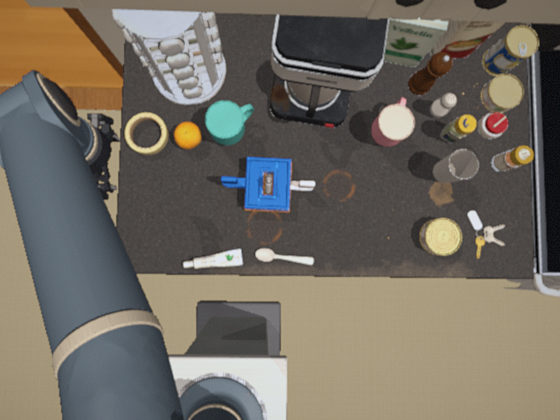

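The close-up shows blue, white and blue layers flat and tight on the wooden foot. The white grip (415,185) is opposite the stand's tab and the blue grip (288,345) is opposite the white one. The top view confirms this at (268,184), and the arm is clear. Handing in.

```bash
python3 -c "
from h import *
print(telemetry.state()['time'],bot.sign_off())"
```

```text
the job is handed in; nothing more can be done
18.8 None
```

The job is handed in at 18.8 s: the white and then the blue tray are on the post, flat and fully down, with grips alternating as asked, and the robot is clear of everything.

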